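# Fetch the red paint marker from the sloped rack

### The job

Please get the red paint marker ready for the painter: it lies too deep in its groove of the sloped rack to be gripped, so press lightly on its barrel and slide it up the groove until about half of its cap or more hangs over the rack's upper edge. Then take it by the overhanging cap, lift it out and stand it cap up in the open tin. Don't press hard on the rack (well under 40 N), don't drop the marker on the table, leave the other three markers where they lie, and keep the tin standing where it is.

Things in the scene. Friction and masses are not known exactly. Their poses are not given: they have to be found in the camera images.
- rack: Fixed dark wooden rack, 150 (y) x 160 (x) x 75 mm high; origin: centre of its underside. Bed 165 mm long, rising 15 deg along its +x, away from the robot. 4 grooves up the slope, 20 mm wide, centred at y = -57, -19, 19, 57 mm, with 18 mm ribs between, 15.5 mm deep: a marker's crest is 2.5 mm above the ribs, its axis at z = 0.0487 + 0.268 x (m, rack frame). Stop at the low end; high end open.
- rack_edge (a point): Middle of the open upper edge of the rack's groove floor, 61 mm above the table; rack frame x = +80 mm, y = 0. Beneath and beyond it is free space.
- red_marker: Round stick, 18 mm in diameter, 150 mm long, about 40 g, white barrel, red cap 50 mm long, short red plug at the other end. Origin at its middle on its axis; its x axis points to the cap end. Starts in one of the four grooves, cap up the slope, its cap end 12 mm short of the rack's upper edge; friction holds it where it is left on the slope.
- red_cap_end (a point): Centre of the end face of the red marker's cap (75 mm along its x).
- red_foot_end (a point): Centre of the end face of the red marker's plug (-75 mm along its x).
- blue_marker: A marker of the same size as the red one with a blue cap and plug, in another groove; to be left alone. Same axes.
- green_marker: A marker of the same size as the red one with a green cap and plug, in another groove; to be left alone. Same axes.
- yellow_marker: A marker of the same size as the red one with a yellow cap and plug, in another groove; to be left alone. Same axes.
- tin: Loose open-topped tin with a green band, aluminium, 72 mm outer diameter, 66 mm inside, 100 mm high, floor 4 mm thick, 0.3 kg; origin at the centre of its underside, z up. Stands to the left or to the right of the rack.
- jar: Closed amber jar with an orange lid, 68 mm in diameter and 85 mm high, 0.4 kg, standing on the other side of the rack from the tin; origin at the centre of its underside.
There are look-alikes about, which are no part of the job. Of the things like the rack, leave any that is yellow; of the rest the smaller one is meant.

How it is judged:
On the way:
1. the red marker, still lying in its groove, has been slid up until its cap end stands at least 20 mm past the rack's upper edge (x of red_cap_end in the frame of rack above 0.0967 m and z of red_foot_end in the frame of rack below 0.055 m and angle between red_marker's own x axis and vertical above 1.2 rad), for 0.2 s.
At the end, for the whole second after the job is handed in: The red marker rests in the tin cap up (lean under 0.6 rad), foot on the tin's floor (under 25 mm above the table, within 34 mm of the tin's axis), cap end above 110 mm; tin upright (0.1 rad) and within 50 mm of its start, other markers within 20 mm of theirs (horizontal distance between red_foot_end and tin below 0.034 m and height (world z) of red_foot_end below 0.025 m and angle between red_marker's own x axis and vertical below 0.6 rad and height (world z) of red_cap_end above 0.11 m and linear speed of red_marker below 0.02 m/s and angle between tin's own z axis and vertical below 0.1 rad and distance of tin from where it was at the start of the episode below 0.05 m and distance of each of blue_marker, green_marker, yellow_marker from where it was at the start of the episode below 0.02 m); the robot touches nothing.
It fails at once if the red marker pressed into the rack with more than 40 N (contact force between red_marker and rack above 40 N).
It fails at once if the rack itself pressed with more than 40 N (contact force between the fingers and rack above 40 N).
It fails at once if the red marker dropped on the table (height (world z) of red_cap_end below 0.03 m).
It fails at once if the tin knocked over or pushed away (angle between tin's own z axis and vertical above 0.4 rad or distance of tin from where it was at the start of the episode above 0.05 m).
It fails at once if another marker disturbed (distance of any of blue_marker, green_marker, yellow_marker from where it was at the start of the episode above 0.02 m).
It also fails if it takes over 61 s, if anything falls off the work surface, if the arm or the gripper's body presses on something with over 40 N, if the wrist force passes 120 N, or if a joint passes its speed limit or range.

### The arm

A 7-joint arm with a two-finger parallel gripper is mounted at the origin on the work surface. World frame = base frame: x ahead of the robot, y to its left, z up, the work surface at z = 0. Lengths are in m, angles in rad, forces in N, time in s.
With the tool pointing down it reaches from about 0.425 to 0.825 m from the base axis. Payload 3.6 kg.
Tool frame: the origin (TCP) lies where the fingers leave the gripper's body, on its centre line; the fingertips stand 73 mm ahead of it and the grasp point (between the pads) lies 54 mm ahead of it; z points along the fingers, y is the line along which they close (so a half turn about z gives the same grasp; the last joint's range is limited). The gripper opens to 85 mm and grips with 20 to 120 N. Pads are 22 mm wide; open, the fingers measure 114 mm over their backs; the gripper's body (76 mm by 85 mm) begins 54 mm behind the grasp point. The pads swing forward as they close: fully open they stand 13 mm farther back than shut.
Start: joints at [1.238, 0.615, -0.013, 1.423, 0.008, 1.103, -0.04], TCP at [0.196, -0.62, 0.304] pointing down, gripper open.
Joint ranges: [-3.12, 3.12], [-0.3, 2.06], [-1.34, 1.32], [0.26, 2.42], [-1.36, 4.5], [0.01, 1.98], [-2.84, 2.84]. Speed limits (rad/s): [2.79, 2.79, 3.14, 3.14, 3.14, 3.14, 3.14].

### API

Orientations are given as a unit quaternion [x, y, z, w].
In Python, from station import arm, snapshot, camera_info, ticket gives the robot as it stands. Calls block until the motion is done:
- arm.movep(position, orientation): joint-space move of the TCP to a pose.
- arm.line_to(position, velocity=0.15, ori=None): straight line of the TCP; ori=None keeps the orientation; velocity is the mean speed in m/s.
- arm.move_j(angles): joint-space move.
- arm.move_gripper(opening, effort=None): opening from 0.0 (shut) to 1.0 (fully open); effort is the grip in N (None keeps the last); returns when the fingers have stopped.
- arm.pause(seconds).
- arm.ik(position, orientation): joint angles nearest the present ones, or None.
- snapshot(name): name is "side" or "top" or "wrist"; returns the picture (400x640x3 uint8, blue, green, red); there is no depth.
- camera_info(name): a dict with "fx", "fy", "cx", "cy" (pixels), "R" (3x3) and "t" (3): a world point X has camera coordinates R X + t; the wrist camera has in their place "T_tool_cam" (4x4, takes a point from camera to tool coordinates, whose origin is the TCP and whose axes are the flange's). Camera axes: x right, y down, z forward; pixel columns grow to the right and rows downward; lengths in m; the calibration is good to about 2 mm. A picture is of the moment at which its call begins: read the wrist's pose just before it. camera_info takes no time and is no camera call.
A pose or a line that the arm cannot do raises arm.MotionError and nothing moves.
- ticket.finish_job(): hands the job in; it is judged then, once.
Readings, each from a call of its own:
- arm.read_time(): time.
- arm.read_joint_positions(): joint angles.
- arm.read_dq(): joint speeds.
- arm.read_effort(): joint torques, N m.
- arm.read_tool_pos(): TCP position.
- arm.read_eef_rot(): TCP orientation.
- arm.read_ft_force(): force on the tool from outside, world axes, zero at the start.
- arm.read_wrist_torque(): the same for the moment, N m.
- arm.read_opening(): opening from 0.0 (shut) to 1.0 (fully open).
- arm.read_finger_force(): force on a finger pad.
Only numpy, scipy, OpenCV 4.12 (cv2) and the standard library are available. Lean on these libraries where they do the work, as an engineer would, in place of code of your own. Each camera call takes 0.05 s, during which the arm holds its last target. There are 200 camera calls.

## Working session

There is one attempt and no reset: what is moved stays moved. The work goes in short steps, each a Python script; the robot and the scene stay as the last script left them, time stands still between calls to the robot, and variables do not carry over. Pictures are saved under pics/ and viewed, at most 10 in all, crops included, and the job is handed in when it is done.

```bash
mkdir -p pics; ls; python3 - <<'E'
from station import arm, snapshot, camera_info
import cv2
for n in("top","side"):
    cv2.imwrite(f"pics/{n}0.png",snapshot(n)); c=camera_info(n); print(n,c)
print(arm.read_time(),arm.read_eef_rot(),arm.read_tool_pos())
E
```

```text
pics
top {'fx': 367.03374282859664, 'fy': 367.03374282859664, 'cx': 321.42217727340676, 'cy': 201.48207138626006, 'R': array([[ 0.0284002 , -0.9991818 , -0.02879506],
       [-0.98881868, -0.02386351, -0.14720107],
       [ 0.14639348,  0.03265364, -0.98868736]]), 't': array([-0.01763474,  0.45033195,  0.80047357])}
side {'fx': 414.9542286410035, 'fy': 414.9542286410035, 'cx': 316.63186170367965, 'cy': 195.1404102171568, 'R': array([[ 0.754865  , -0.65544104,  0.02399737],
       [-0.31577919, -0.39526122, -0.86258453],
       [ 0.57485853,  0.64355701, -0.5053435 ]]), 't': array([-0.3491515 ,  0.20407415,  0.60564355])}
0.1 [ 9.88330885e-01  1.52317663e-01 -1.97041325e-04 -1.16289717e-03] [ 0.19553192 -0.61932547  0.3028522 ]
```

View pics/top0.png

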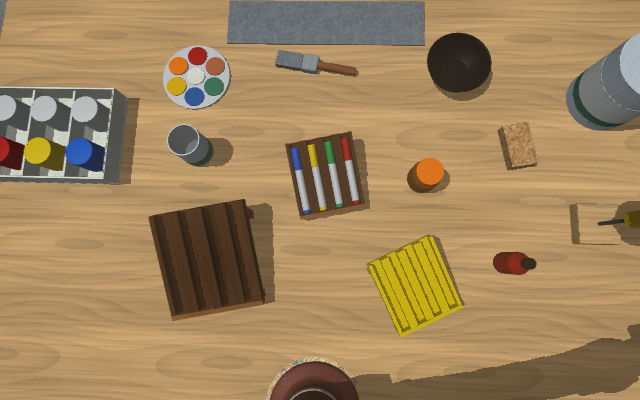

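View pics/side0.png

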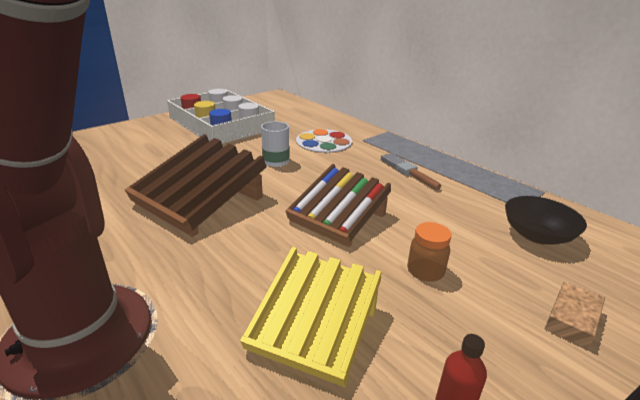

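The top view shows the marker rack at about (327,175), with red in the rightmost groove, roughly from (346,140) to (356,203). The tin is at (187,140), to the left, and the jar at (428,172), to the right. I'll enlarge both views.

```bash
python3 - <<'E'
import cv2
a=cv2.imread("pics/top0.png")
cv2.imwrite("pics/rackc.png",cv2.resize(a[120:225,270:380],None,fx=5.5,fy=5.5,interpolation=cv2.INTER_CUBIC))
cv2.imwrite("pics/c2.png",cv2.hconcat([cv2.resize(a[115:175,155:225],(490,420),interpolation=cv2.INTER_CUBIC)]))
E
```

```text
(no output)
```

View pics/rackc.png

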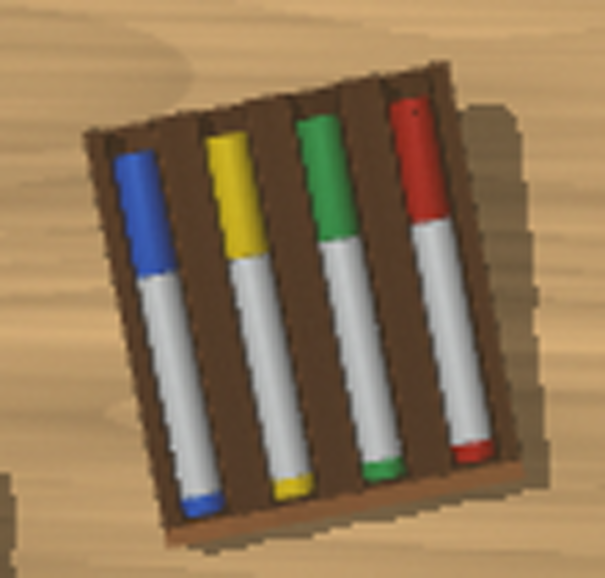

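View pics/c2.png

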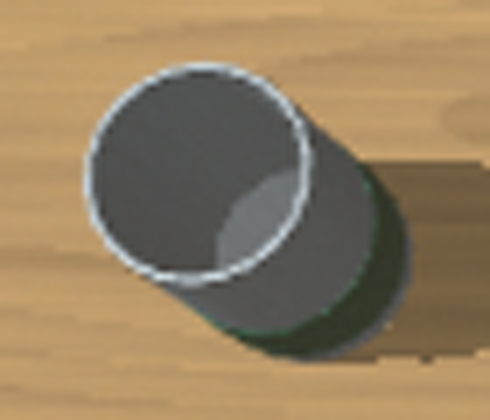

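The corner, marker and rim pixels are clear. Next I'll fit the rack and tin poses and check that the key tool poses are reachable.

```bash
cat > h.py <<'E'
import numpy as np
from scipy.optimize import least_squares
from scipy.spatial.transform import Rotation as Ro
from station import arm, snapshot, camera_info
A=np.deg2rad(15)
def proj(n,X):
    c=camera_info(n); p=np.atleast_2d(X)@c["R"].T+c["t"]
    return np.c_[c["fx"]*p[:,0]/p[:,2]+c["cx"],c["fy"]*p[:,1]/p[:,2]+c["cy"]]
def ray(n,uv,z):
    c=camera_info(n); o=-c["R"].T@c["t"]; d=c["R"].T@[(uv[0]-c["cx"])/c["fx"],(uv[1]-c["cy"])/c["fy"],1]
    return o+d*(z-o[2])/d[2]
def toW(q,P):  # rack -> world
    return Ro.from_euler('z',q[2]).apply(P)+[q[0],q[1],0]
def axis(s,off=0): # marker axis point (rack xz), s from edge (overhang +), off normal
    x=0.0774+s*np.cos(A); return np.array([x-off*np.sin(A),-0.057,0.0487+.268*x+off*np.cos(A)])
def ori(yaw,tilt,roll=0): # tool z = down swung by tilt toward +x', then yaw; tool y horizontal (roll: about tool z)
    return Ro.from_euler('z',yaw)*Ro.from_euler('y',np.pi-tilt)*Ro.from_euler('z',roll)
E
python3 - <<'E'
from h import *
f=lambda p:270+(p+.5)/5.5-.5; g=lambda p:120+(p+.5)/5.5-.5
px=np.array([[85,130],[450,63],[409,100],[430,222],[472,455]],float); px=np.c_[f(px[:,0]),g(px[:,1])]
P=np.array([[.08,.075,.075],[.08,-.075,.075],axis(-.012,.009),axis(-.062,.009),axis(-.162,.009)])
r=least_squares(lambda q:(proj("top",toW(q,P))-px).ravel(),[.5,0,0]); q=r.x
print(q,r.fun.round(1))
tin=ray("top",(155+199.5/7-.5,115+173.5/7-.5),.1); print("tin",tin)
print("side check",proj("side",toW(q,P)).round(),proj("side",tin).round())
np.savez("cal.npz",q=q,tin=tin)
for t in (15,0,-15,-30):
    o=ori(q[2],np.deg2rad(t)); gp=toW(q,axis(.02)); print("grasp",t,gp,arm.ik(gp-o.apply([0,0,.054]),o.as_quat()))
o=ori(q[2],A,np.pi/2); b=toW(q,axis(-.10,.009))
for ro in(-1,0,1): 
  o=ori(q[2],A,ro*np.pi/2); print("press",ro,arm.ik(b-o.apply([0,0,.073]),o.as_quat()))
az=np.arctan2(tin[1],tin[0])
for dz in (0,-.3,-.6,.3):
  for f_ in (90,75,60,45):
    o=ori(az+dz,np.deg2rad(f_)); gp=np.r_[tin[:2],.145]; s=arm.ik(gp-o.apply([0,0,.054]),o.as_quat()); print("tin",dz,f_,None if s is None else np.round(s,2))
E
```

```text
[ 0.51304721 -0.01142888  0.21741166] [-0.8 -0.9 -0.7 -1.6  0.2  0.2  0.5  0.4  0.9  1.9]
tin [0.56958387 0.29559256 0.1       ]
side check [[332. 163.]
 [390. 183.]
 [379. 183.]
 [367. 198.]
 [340. 230.]] [[274. 126.]]
grasp 15 [ 0.61978394 -0.04622458  0.07462056] [ 0.64553161  0.93681144 -0.98848031  1.87355871  1.22696082  0.72607057
  0.79572513]
grasp 0 [ 0.61978394 -0.04622458  0.07462056] [ 0.46742148  0.89993907 -0.76644736  1.66391191  0.76447377  0.90253389
  1.18013155]
grasp -15 [ 0.61978394 -0.04622458  0.07462056] [ 0.38718861  0.99314261 -0.75427541  1.43882943  0.65782339  1.25786886
  1.28133753]
grasp -30 [ 0.61978394 -0.04622458  0.07462056] [ 0.31628146  1.11808878 -0.76632305  1.20500831  0.63511623  1.61219736
  1.32387299]
press -1 [ 0.1719945   0.62318382 -0.02426814  2.20471204 -0.85786605  0.10573126
 -1.92488713]
press 0 [ 0.36562249  0.64024905 -0.30684668  2.19993614  0.87565899  0.11850446
  1.06668173]
press 1 [ 0.28077402  0.62867328 -0.18279265  2.20211818  0.20342258  0.07466697
  0.16198805]
tin 0 90 [-0.92  1.26  0.56  2.42  2.92  1.92 -2.19]
tin 0 75 [ 0.15  1.31 -1.15  2.4   2.96  1.61 -0.5 ]
tin 0 60 [ 0.15  1.09 -1.15  2.32  2.6   1.26 -0.55]
tin 0 45 [ 0.16  0.94 -1.15  2.18  2.19  0.93 -0.33]
tin -0.3 90 [-1.02  1.17  0.37  2.36  2.5   1.65 -2.05]
tin -0.3 75 [-0.48  0.96 -0.39  2.36  2.56  1.59 -1.37]
tin -0.3 60 [-0.03  1.09 -1.15  2.28  2.35  1.56 -0.72]
tin -0.3 45 [ 0.03  0.95 -1.15  2.14  2.03  1.2  -0.54]
tin -0.6 90 [-0.77  1.09 -0.2   2.19  2.14  1.79 -1.58]
tin -0.6 75 [-0.75  0.92 -0.2   2.21  2.12  1.43 -1.47]
tin -0.6 60 [-0.45  0.84 -0.58  2.16  2.03  1.3  -1.13]
tin -0.6 45 [-0.5   0.69 -0.39  2.06  1.79  0.83 -0.89]
tin 0.3 90 [ 0.41  1.55 -1.16  2.33  3.55  1.2  -0.34]
tin 0.3 75 [ 0.37  1.31 -1.15  2.34  3.18  1.09 -0.41]
tin 0.3 60 [ 0.33  1.09 -1.15  2.28  2.8   0.85 -0.39]
tin 0.3 45 [ 0.29  0.95 -1.14  2.14  2.25  0.61 -0.05]
```

```bash
python3 - <<'E'
from h import *
import cv2
q=np.load("cal.npz")["q"]
arm.move_gripper(0.0,40)
o=ori(q[2],A,np.pi/2); b=toW(q,axis(-.085,.009)); n=-o.apply([0,0,1])
tcp=b+n*.073
arm.movep(tcp+n*.10,o.as_quat())
T=camera_info("wrist")["T_tool_cam"]; c=camera_info("wrist")
p=arm.read_tool_pos(); R=Ro.from_quat(arm.read_eef_rot())
im=snapshot("wrist"); cv2.imwrite("pics/w0.png",im)
X=toW(q,np.array([axis(-.012,.009),axis(-.062,.009),axis(-.162,.009),axis(-.085,.009),[.08,.075,.075],[.08,-.075,.075]]))
Y=(R.inv().apply(X-p)-T[:3,3])@T[:3,:3]
print(np.c_[c["fx"]*Y[:,0]/Y[:,2]+c["cx"],c["fy"]*Y[:,1]/Y[:,2]+c["cy"]].round())
print(p-tcp-n*.1,(o.inv()*R).magnitude(),arm.read_ft_force(),arm.read_joint_positions(),arm.read_time(),arm.read_opening())
E
```

```text
[[408. 204.]
 [348. 204.]
 [226. 204.]
 [320. 204.]
 [443.  26.]
 [424. 223.]]
[ 2.66755498e-04 -1.26405168e-03  1.22528288e-05] 0.0026272941404211366 [-0.30471369  0.54955878 -0.57009093] [ 0.46184584  0.43854684 -0.40539203  2.13789965  0.24687872  0.35612907
  0.10629372] 3.1417 0.0011427596051282775
```

View pics/w0.png

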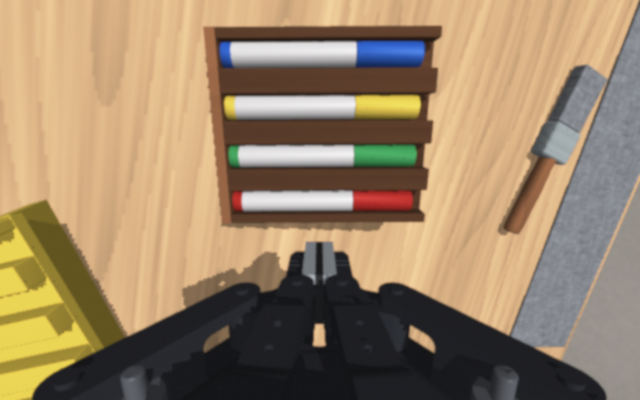

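The wrist view shows the red marker running from (233,201) to (413,201), with its cap boundary at (354,201). That is about 4 mm further up the groove and 2.5 mm to the left of the prediction. I'll refit on the marker using both cameras, then press and slide in force-checked steps.

```bash
python3 - <<'E'
from h import *
d=np.load("cal.npz"); q0=d["q"]
T=camera_info("wrist")["T_tool_cam"]; c=camera_info("wrist")
p=arm.read_tool_pos(); R=Ro.from_quat(arm.read_eef_rot())
def pw(X):
    Y=(R.inv().apply(X-p)-T[:3,3])@T[:3,:3]
    return np.c_[c["fx"]*Y[:,0]/Y[:,2]+c["cx"],c["fy"]*Y[:,1]/Y[:,2]+c["cy"]]
P=np.array([axis(-.012,.009),axis(-.062,.009),axis(-.162,.009)])
Pw=np.vstack([P,P-[0,-.114,0]]); Pw[3:,1]=.057
ow=np.array([[413,201],[354,201],[233,201],[425,54],[357,54],[221,54]],float)
px=np.array([[409,100],[430,222],[472,458]]); ot=np.c_[270+(px[:,0]+.5)/5.5-.5,120+(px[:,1]+.5)/5.5-.5]
fun=lambda q:np.r_[((pw(toW(q,Pw))-ow)/1.21).ravel(),((proj("top",toW(q,P))-ot)/.45).ravel()]
r=least_squares(fun,q0); q=r.x; print(q,q-q0,r.fun.reshape(-1,2).round(1))
np.savez("cal.npz",q=q,tin=d["tin"])
o=ori(q[2],A,np.pi/2); b=toW(q,axis(-.085,.009)); n=-o.apply([0,0,1]); tcp=b+n*.073
f0=arm.read_ft_force()
arm.line_to(tcp+n*.012,.1,o.as_quat())
print("bias",arm.read_ft_force()-f0); f0=np.array(arm.read_ft_force())
h=.012
while h>-.006:
    h-=.001; arm.line_to(tcp+n*h,.02); F=(arm.read_ft_force()-f0)@n
    if F>6: break
print(h,F,arm.read_ft_force()-f0,(arm.read_tool_pos()-tcp)@n,arm.read_time())
np.savez("press.npz",tcp=tcp,n=n,h=h,f0=f0)
E
```

```text
[ 0.51683909 -0.00997535  0.21124801] [ 0.00379188  0.00145353 -0.00616365] [[-0.5  2.3]
 [-1.8  2.1]
 [-1.8  1.7]
 [ 0.7 -1.3]
 [ 0.  -1.6]
 [-1.3 -2.1]
 [-0.5 -2.9]
 [-0.1 -2.5]
 [ 0.1 -0.3]]
bias [ 0.42302794 -0.63855502  0.34226172]
-0.0020000000000000035 12.622316834494447 [-5.10909319  0.04784893 11.73172727] -0.0009135284410020527 7.6833
```

```bash
python3 - <<'E'
from h import *
import cv2
d=np.load("press.npz"); tcp,n,h,f0=[d[k] for k in("tcp","n","h","f0")]
q=np.load("cal.npz")["q"]
u=toW(q,axis(.1))-toW(q,axis(0)); u/=np.linalg.norm(u)
for i in range(1,16):
    arm.line_to(tcp+n*h+u*.003*i,.03)
    f=arm.read_ft_force()-f0; F=f@n
    print(i,round(F,1),round(f@u,1),round(float(h),4))
    if F>14: h+=.0004
    if F<8: h-=.0004
    if F>28 or F<0: break
arm.line_to(arm.read_tool_pos()+n*.10,.15)
p=arm.read_tool_pos(); R=Ro.from_quat(arm.read_eef_rot()); T=camera_info("wrist")["T_tool_cam"]; c=camera_info("wrist")
cv2.imwrite("pics/w1.png",snapshot("wrist")[0:300])
X=toW(q,np.array([axis(.033,.009),axis(-.017,.009),axis(.02,.009)])); Y=(R.inv().apply(X-p)-T[:3,3])@T[:3,:3]
print(np.c_[c["fx"]*Y[:,0]/Y[:,2]+c["cx"],c["fy"]*Y[:,1]/Y[:,2]+c["cy"]].round(),arm.read_time())
E
```

```text
1 15.4 -3.6 -0.002
2 13.9 -5.4 -0.0016
3 16.5 -8.4 -0.0016
4 11.7 -6.5 -0.0012
5 11.9 -8.2 -0.0012
6 13.2 -8.0 -0.0012
7 13.4 -8.8 -0.0012
8 13.1 -9.1 -0.0012
9 13.1 -9.7 -0.0012
10 14.1 -8.2 -0.0012
11 6.6 -3.4 -0.0008
12 12.5 -7.9 -0.0012
13 13.9 -8.9 -0.0012
14 15.1 -9.1 -0.0012
15 6.1 -3.3 -0.0008
[[409. 207.]
 [349. 207.]
 [394. 207.]] 12.3
```

View pics/w1.png

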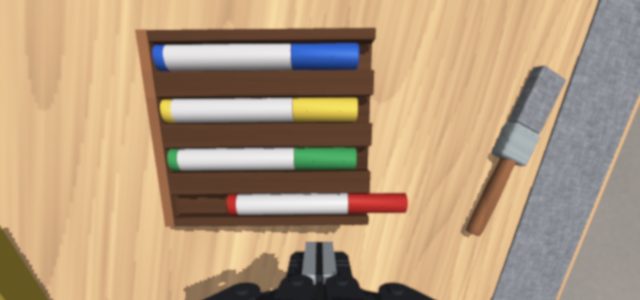

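The red cap end is at (407,203) and the rack edge is at about 369, so the overhang is about 32 mm and the other markers haven't moved. Next I'll grip the cap and lift.

```bash
python3 - <<'E'
from h import *
import cv2
d=np.load("cal.npz");q=d["q"];tin=d["tin"]
az=np.arctan2(tin[1],tin[0])
o=ori(q[2],0); gp=toW(q,axis(.020)); tcp=gp+[0,0,.054]
arm.move_gripper(0.5)
arm.movep(tcp+[0,0,.08],o.as_quat())
arm.line_to(tcp,.08)
print(arm.read_ft_force(),arm.read_tool_pos()-tcp)
arm.move_gripper(0.0,40)
print("opening",arm.read_opening(),arm.read_finger_force(),arm.read_ft_force())
arm.line_to(tcp+[0,0,.05],.06)
arm.line_to(tcp+[0,0,.22],.15)
print("opening",arm.read_opening(),arm.read_finger_force(),arm.read_time())
cv2.imwrite("pics/s1.png",snapshot("side")[0:300])
for dz in(0,-.3,-.6):
  for f in(75,60):
    for gz in(.28,.145):
      oo=ori(az+dz,np.deg2rad(f)); s=arm.ik(np.r_[tin[:2],gz]-oo.apply([0,0,.054]),oo.as_quat()); print(dz,f,gz,None if s is None else np.round(s,2))
E
```

```text
[0.24649974 0.31172763 0.05607497] [0.00042084 0.00018434 0.00064176]
opening 0.19604775650446604 38.92822623252869 [ 0.47055558 -0.2667628   2.74030237]
opening 0.1974902305967794 38.964160680770874 17.6167
0 75 0.28 [ 0.17  0.86 -1.15  2.37  2.72  1.29 -0.72]
0 75 0.145 [ 0.15  1.31 -1.15  2.4   2.96  1.61 -0.5 ]
0 60 0.28 [ 0.21  0.68 -1.15  2.24  2.37  0.87 -0.58]
0 60 0.145 [ 0.15  1.09 -1.15  2.32  2.6   1.26 -0.55]
-0.3 75 0.28 [-0.04  0.88 -1.15  2.31  2.38  1.62 -0.78]
-0.3 75 0.145 [-0.06  1.31 -1.15  2.34  2.68  1.96 -0.68]
-0.3 60 0.28 [ 0.03  0.71 -1.15  2.19  2.09  1.21 -0.64]
-0.3 60 0.145 [-0.03  1.09 -1.15  2.28  2.35  1.56 -0.72]
-0.6 75 0.28 [-0.2   0.92 -1.15  2.17  2.12  1.87 -0.84]
-0.6 75 0.145 [-0.39  1.07 -0.77  2.2   2.2   1.84 -1.17]
-0.6 60 0.28 [-0.8   0.5  -0.05  2.09  1.79  0.84 -0.93]
-0.6 60 0.145 [-0.16  1.11 -1.15  2.15  2.1   1.76 -0.86]
```

View pics/s1.png

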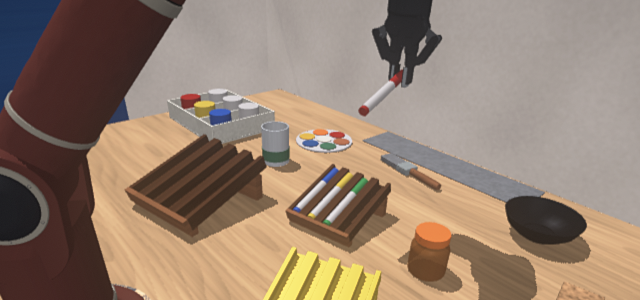

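The marker is gripped by the cap and held as expected, with the foot end at (363,110). Now I'll move it upright above the tin.

```bash
python3 - <<'E'
from h import *
import cv2
d=np.load("cal.npz");q=d["q"];tin=d["tin"]
a=np.arctan2(tin[1],tin[0])-.3
o=ori(a,np.deg2rad(60)); dr=np.array([np.cos(a),np.sin(a),0])
gp=np.r_[tin[:2],0]+.0235*dr; t=lambda z:gp+[0,0,z]-o.apply([0,0,.054])
arm.movep(t(.285),o.as_quat())
print(arm.read_tool_pos()-t(.285),arm.read_opening(),arm.read_time())
im=snapshot("side")[20:220,180:400]; im2=snapshot("top")[60:260,100:320]
cv2.imwrite("pics/hov.png",cv2.resize(cv2.hconcat([im,im2]),None,fx=1.8,fy=1.8,interpolation=cv2.INTER_CUBIC))
g=gp+[0,0,.285]; e=-(dr*np.cos(np.deg2rad(75))+np.array([0,0,np.sin(np.deg2rad(75))]))
X=np.array([g+e*.138,g-e*.012]); 
print((proj("side",X)-[180,20])*1.8,(proj("top",X)-[100,60])*1.8+[396,0])
E
```

```text
[ 0.00071157 -0.00077164 -0.00017056] 0.1943198319239993 19.3583
[[161.8119821  157.84186288]
 [178.77672039  45.11932634]] [[527.91536928 138.57836627]
 [456.3563778   47.37326601]]
```

View pics/hov.png

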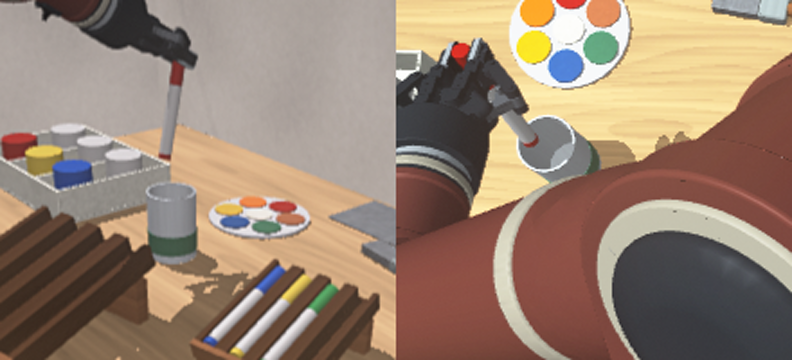

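The foot is within about 2 mm of the prediction: side (164,157), top (531,143). It lines up with the tin opening, so I'll lower it under force monitoring and release.

```bash
python3 - <<'E'
from h import *
import cv2
d=np.load("cal.npz");tin=d["tin"]
a=np.arctan2(tin[1],tin[0])-.3
o=ori(a,np.deg2rad(60)); dr=np.array([np.cos(a),np.sin(a),0])
gp=np.r_[tin[:2],0]+.0235*dr; t=lambda z:gp+[0,0,z]-o.apply([0,0,.054])
f0=np.array(arm.read_ft_force())
z=.285
for z in np.r_[.25,.22,.19,.165,.152,np.arange(.150,.1385,-.001)]:
    arm.line_to(t(z),.06 if z>.151 else .02); f=arm.read_ft_force()-f0
    if np.linalg.norm(f)>3: break
print(z,f)
arm.move_gripper(0.45); arm.pause(.3)
arm.line_to(arm.read_tool_pos()-o.apply([0,0,.10]),.08)
arm.pause(.5); print(arm.read_time(),arm.read_ft_force()-f0)
im=snapshot("side")[20:220,180:400]; im2=snapshot("top")[60:260,100:320]
cv2.imwrite("pics/end.png",cv2.resize(cv2.hconcat([im,im2]),None,fx=1.8,fy=1.8,interpolation=cv2.INTER_CUBIC))
E
```

```text
0.13899999999999998 [0.07507925 1.01607467 0.77407926]
27.9667 [-0.08562265  0.33080301  0.06727429]
```

View pics/end.png

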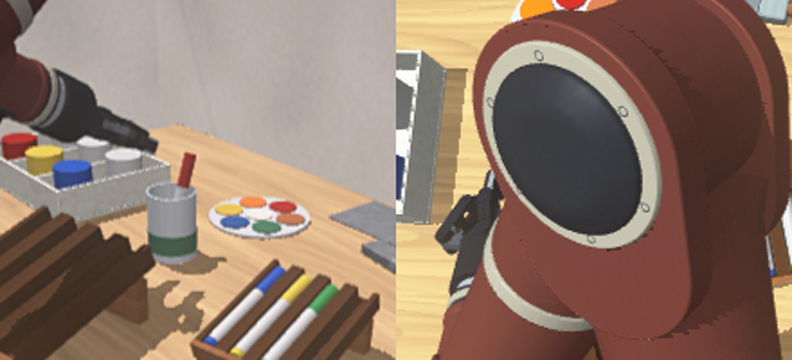

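The marker stands cap up in the tin with the red cap at (187,170). The tin hasn't moved and the gripper is clear, so I'm handing in.

```bash
python3 -c "
from station import ticket
print(ticket.finish_job())"
```

```text
the job is handed in; nothing more can be done
None
```

The red marker stands cap up in the tin, the tin and the other three markers look unmoved in the last picture, and the job is handed in; the hand-in gave no verdict.

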